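# Bring the bead dish round to the filling funnel

### The arm

A 6-joint arm with a two-finger parallel gripper is mounted at the origin on the work surface. World frame = base frame: x ahead of the robot, y to its left, z up, the work surface at z = 0. Lengths are in m, angles in rad, forces in N, time in s.
With the tool pointing down it reaches from about 0.3 to 0.825 m from the base axis. Payload 5.4 kg.
Tool frame: the origin (TCP) lies at the very end of the fingers, on their centre line; the grasp point (between the pads) lies 19 mm behind it; z points along the fingers, x is the direction in which the jaws open and shut, and the axes are right-handed (so a half turn about z gives the same grasp; the last joint's range is limited). The gripper opens to 92 mm and grips with 3 to 60 N. Pads are 20 mm wide; open, the fingers measure 128 mm over their backs; the gripper's body (75 mm by 189 mm) begins 69 mm behind the grasp point.
Start: joints at [-0.21, 0.158, 1.597, -0, 1.386, -0.21], TCP at [0.575, -0, 0.215] pointing down, gripper open.
Joint ranges: [-2.91, 2.91], [-0.94, 2.29], [0.18, 2.7], [-1.29, 4.43], [0.17, 2.64], [-3, 3]. Speed limits (rad/s): [2.57, 2.57, 3.14, 3.14, 3.14, 3.14].

### API

Orientations are given as a rotation vector (axis times angle).
In Python, from workcell import bot gives the robot as it stands. Calls block until the motion is done:
- bot.goto(position, orientation): joint-space move of the TCP to a pose.
- bot.line_to(position, rot=None, max_speed=0.15): straight line of the TCP; rot=None keeps the orientation; max_speed is the mean speed in m/s.
- bot.set_joints(angles): joint-space move.
- bot.set_gripper(opening, newtons=None): opening from 0.0 (shut) to 1.0 (fully open); newtons is the grip in N (None keeps the last); returns when the fingers have stopped.
- bot.hold(seconds).
- bot.inverse_kinematics(position, orientation): joint angles nearest the present ones, or None.
- bot.read_camera(name): name is "scene" or "side" or "wrist"; returns a dict with "pixels" (480x640x3 uint8, blue, green, red), "fx", "fy", "cx", "cy" (pixels), "R" (3x3) and "t" (3): a world point X has camera coordinates R X + t. Camera axes: x right, y down, z forward; pixel columns grow to the right and rows downward; lengths in m; the calibration is good to about 2 mm. A picture is of the moment at which its call begins. There is no depth.
A pose or a line that the arm cannot do raises bot.MotionError and nothing moves.
- bot.job_done(): hands the job in, once; it reports no verdict.
Readings, each from a call of its own:
- bot.current_clock(): time.
- bot.current_joints(): joint angles.
- bot.current_joint_vel(): joint speeds.
- bot.current_effort(): joint torques, N m.
- bot.current_ee_pos(): TCP position.
- bot.current_tool_rot(): TCP orientation.
- bot.current_contact_force(): force on the tool from outside, world axes, zero at the start.
- bot.current_ft_torque(): the same for the moment, N m.
- bot.current_opening(): opening from 0.0 (shut) to 1.0 (fully open).
Only numpy, scipy, OpenCV 4.12 (cv2) and the standard library are available. Lean on these libraries where they do the work, as an engineer would, in place of code of your own. Each camera call takes 0.05 s, during which the arm holds its last target.

### The job

Lift the wooden bead dish by the grip of its overhead handle, turn it about a quarter turn so that its pouring lip points straight into the filling funnel through the funnel's nearer open side, and bring the tip of the lip over the middle of the funnel's mouth, a few centimetres above the funnel's low edges, ready to pour but not pouring. Keep the dish level and move smoothly, so that the loose bead never rolls beyond the ring line turned in the dish's floor and ends settled in the middle; do not knock the funnel or disturb anything else on the bench. Finish while still holding the dish there in the air, level and still: do not set it down or let go.

Things in the scene. Friction and masses are not known exactly. Their poses are not given: they have to be found in the camera images.
- dish: Loose round dish of brown turned wood, 0.36 kg, rim 150 mm across and 36 mm high, with a rigid wire handle arched over it (in its y-z plane, legs at y = +-74 mm) and a straight pouring lip on one side. Origin: centre of its underside. z up, x from the middle out along the lip. Starts on the bench, lip towards the robot within 0.25 rad, and balances under its grip.
- dish_grip (a point): Centre of the handle's dark wooden grip, to be pinched from above across its width: a straight bar 86 mm long along the dish's y, 14 mm wide along its x, 18 mm high, centred 112 mm above the dish's underside, right over its middle. Below it is only the bead, whose top is 45 mm above the underside. Axes as the dish's.
- dish_lip (a point): Tip of the pouring lip, on its floor: 128 mm along the dish's x, 18.5 mm above its underside. The lip is a level trough, 32 to 40 mm wide over its sides; its underside is 12 mm and its sides up to 36 mm above the dish's underside.
- dish_mid (a point): Where the bead's centre is when it rests in the very middle: 27.5 mm above the dish's underside, on its axis. The floor is dished (radius of curvature 260 mm, 10 mm above the underside in the middle) and has a thin dark ring line of 26 mm radius turned in it.
- bead_center (a point): Centre of the bead: a drilled hardwood ball 35 mm across, 17 g, lying loose in the middle of the dish. It rolls easily.
- funnel: Square sheet-steel filling funnel on a fixed stand, left or right of the dish. Origin: on the bench under its middle. Upright cheeks at x and -x, 90 mm apart inside, rise to 155 mm; towards y and -y the mouth is open, with low edges 125 mm above the bench, 50 mm from the middle. A 166 mm column stands at x = 88 mm. Base plate 6 mm thick, 120 mm wide along y.
- funnel_mouth (a point): Middle of the funnel's mouth, at the height of its two low edges, 125 mm above the bench; axes as the funnel's. The lip is to come in along y or -y, from the side where the dish stands.
- jar: Open glass jar, 80 mm across and 58 mm high, standing loose under the funnel's spout; origin at the centre of its underside. Leave it.
- conestand: Fixed wooden stand with a cream yarn cone on its spindle, 124 mm across and 199 mm high, on the other side of the dish from the funnel; origin at the centre of its underside. Leave it.
- cone_left: Yarn cone 112 mm across and 164 mm high, loose, far to the left; origin at the centre of its underside. Leave it.
- cone_right: Yarn cone 112 mm across and 164 mm high, loose, far to the right; origin at the centre of its underside. Leave it.
- shuttle: Wooden boat shuttle 300 mm long (along its x), 38 mm wide, 26 mm high, loose, beyond the dish; origin at the centre of its underside. Leave it.
- snips: Thread snips 125 mm long (along their x), 8 mm high, loose, near right; origin between blades and spring, at bench height. Leave them.
- tin: Round aluminium tin with its lid on, 65 mm across and 38 mm high, loose, beyond the dish; origin at the centre of its underside. Leave it.
- bobbin: Wooden bobbin standing on end, 38 mm across and 88 mm high, loose, near left; origin at the centre of its underside. Leave it.

How it is judged:
On the way:
1. the dish is lifted clear of the bench in the gripper, level, with the bead inside the ring line (height (world z) of dish above 0.04 m and angle between dish's own z axis and vertical below 0.1 rad and distance between bead_center and dish_mid below 0.026 m and contact force between dish and the fingers above 2 N), for 0.2 s.
At the end, for the whole second after the job is handed in: Held still in the air, clear of the funnel, tilt under 0.06 rad; lip tip within 18 mm across and 25 mm along of the mouth's middle, 8 to 70 mm above its low edges, lip within 0.16 rad of the funnel's y line, dish on the inner side; bead within 16 mm of the dish's middle (contact force between dish and the fingers above 2 N and contact force between dish and funnel below 0.2 N and angle between dish's own z axis and vertical below 0.06 rad and angle between the x axis of dish and the y axis of funnel, either way round below 0.16 rad and x of dish_lip in the frame of funnel_mouth between -0.018 and 0.018 m and y of dish_lip in the frame of funnel_mouth between -0.025 and 0.025 m and z of dish_lip in the frame of funnel_mouth between 0.008 and 0.07 m and ((world y of funnel above 0 m and y of dish in the frame of funnel below -0.05 m) or (world y of funnel below 0 m and y of dish in the frame of funnel above 0.05 m)) and distance between bead_center and dish_mid below 0.016 m and linear speed of dish below 0.03 m/s and angular speed of dish below 0.15 rad/s); the arm keeps its last pose, push and grip.
It fails at once if the bead rolls beyond the ring line (27 mm from the middle of the dish) (distance between bead_center and dish_mid above 0.027 m).
It fails at once if the dish is tipped by more than 0.15 rad (angle between dish's own z axis and vertical above 0.15 rad).
It fails at once if the dish or the robot knocks the funnel (over 4 N) (contact force between any of dish, the arm, the fingers and funnel above 4 N).
It fails at once if the cone stand is knocked (over 4 N) (contact force between any of dish, the arm, the fingers and conestand above 4 N).
It fails at once if another thing on the bench is moved by more than 20 mm (distance of any of jar, cone_left, cone_right, shuttle, snips, tin, bobbin from where it was at the start of the episode above 0.02 m).
It also fails if it takes over 54 s, if anything falls off the work surface, if the arm or the gripper's body presses on something with over 40 N, if the wrist force passes 120 N, or if a joint passes its speed limit or range.

## Working session

There is one attempt and no reset: what is moved stays moved. The work goes in short steps, each a Python script; the robot and the scene stay as the last script left them, time stands still between calls to the robot, and variables do not carry over. Pictures are saved under pics/ and viewed, and the job is handed in when it is done.

```bash
ls; mkdir -p pics
python3 - <<'E'
from workcell import bot
import cv2,numpy as np
for n in ["scene","side","wrist"]:
    d=bot.read_camera(n); cv2.imwrite(f"pics/{n}0.png",d["pixels"])
    np.savez(f"{n}0.npz",**d)
    print(n,d["fx"],d["cx"],d["cy"],np.round(-np.array(d["R"]).T@d["t"],3),np.round(d["R"],2).tolist())
print(bot.current_clock(),bot.current_tool_rot(),bot.current_opening())
E
```

```text
pics
scene 437.3665687729221 317.36805179407787 239.1393780597794 [ 1.018 -0.41   1.093] [[0.67, 0.74, -0.0], [0.63, -0.57, -0.53], [-0.39, 0.35, -0.85]]
side 569.6242859935915 319.7821472184372 233.819904980927 [ 0.013 -0.705  1.134] [[0.79, -0.61, -0.01], [-0.47, -0.59, -0.66], [0.4, 0.52, -0.76]]
wrist 369.35929585846924 314.6087791916549 243.4107025686092 [0.575 0.065 0.385] [[1.0, 0.0, -0.0], [0.0, -0.97, 0.23], [-0.0, -0.23, -0.97]]
0.15 [-3.14129677e+00 -5.69082831e-05  2.19608553e-03] 0.9981646605714032
```

View pics/scene0.png

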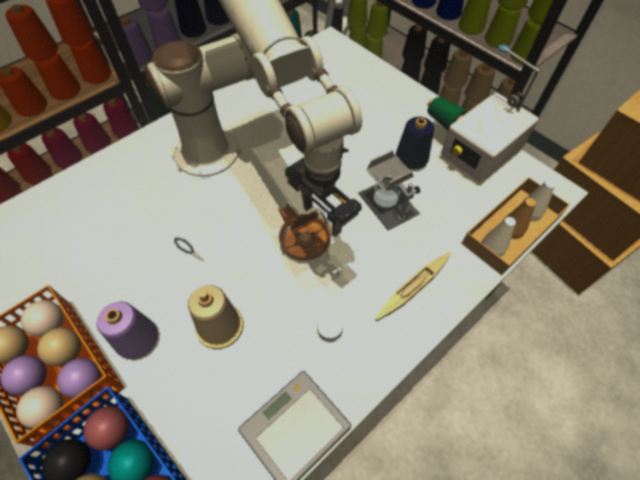

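View pics/side0.png

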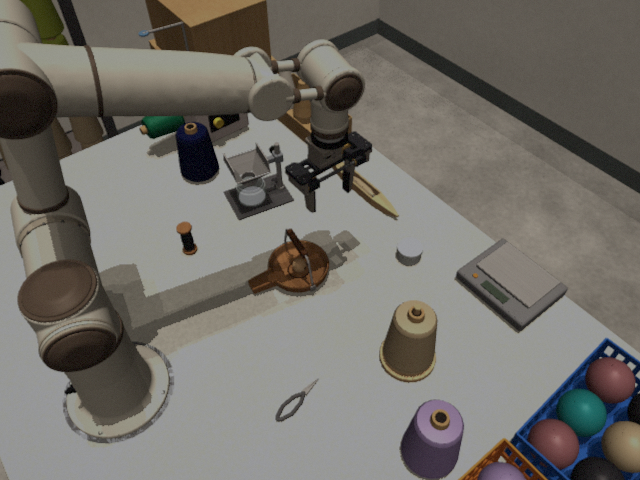

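View pics/wrist0.png

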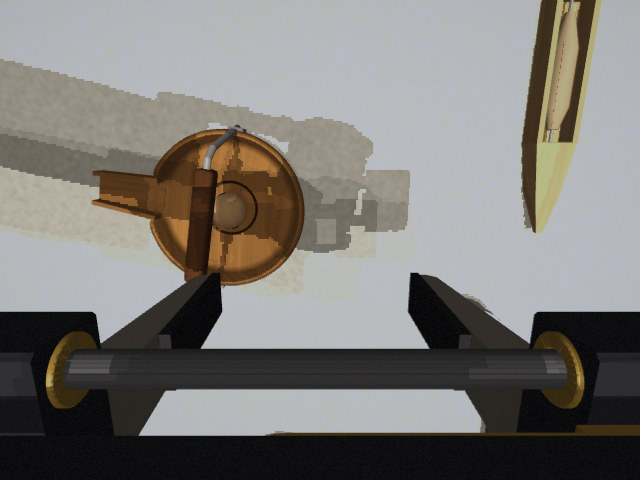

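The wrist view shows the dish with its lip toward -x, rim centre ~(227,207), grip ~(202,222). In the side view the funnel is to the left at ~(255,180), with its column at ~(280,165). I'll zoom in before measuring.

```bash
cat > h.py <<'E'
import numpy as np,cv2
def load(n): return dict(np.load(n+".npz"))
def ray(d,uv):
    u,v=uv; q=np.array([(u-d["cx"])/d["fx"],(v-d["cy"])/d["fy"],1.]); R=np.array(d["R"])
    return -R.T@np.array(d["t"]), R.T@q
def onz(d,uv,z):
    o,r=ray(d,uv); return o+r*(z-o[2])/r[2]
def proj(d,X):
    c=np.array(d["R"])@np.array(X)+d["t"]; return [d["fx"]*c[0]/c[2]+d["cx"],d["fy"]*c[1]/c[2]+d["cy"]]
def crop(d,x0,y0,w,h,s,f):
    im=cv2.resize(d["pixels"][y0:y0+h,x0:x0+w],None,fx=s,fy=s,interpolation=cv2.INTER_CUBIC)
    for k in range(0,w,10): cv2.putText(im,str(x0+k),(k*s,10),0,.35,(0,0,255)); cv2.line(im,(k*s,10),(k*s,18),(0,0,255),1)
    for k in range(10,h,10): cv2.putText(im,str(y0+k),(0,k*s+4),0,.35,(0,0,255)); cv2.line(im,(24,k*s),(30,k*s),(0,0,255),1)
    cv2.imwrite(f,im)
E
python3 - <<'E'
from h import *
crop(load("side0"),215,135,90,85,7,"pics/sf.png")
crop(load("scene0"),350,140,80,95,6,"pics/scf.png")
crop(load("wrist0"),80,110,240,190,3,"pics/wd.png")
E
```

```text
(no output)
```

View pics/sf.png

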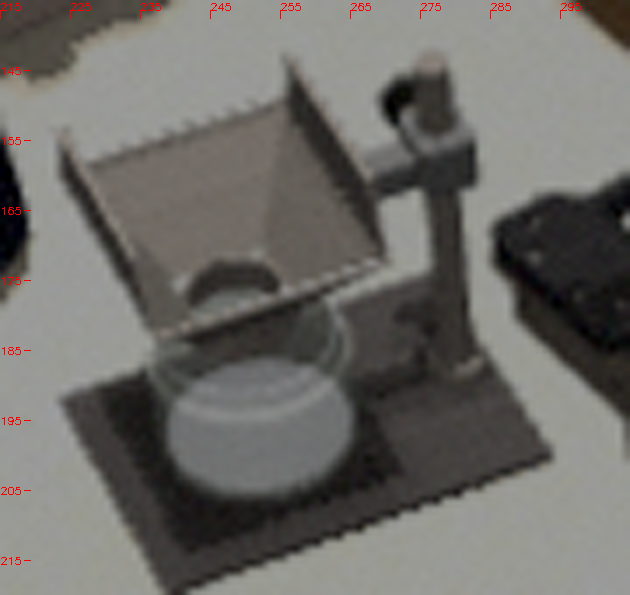

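View pics/scf.png

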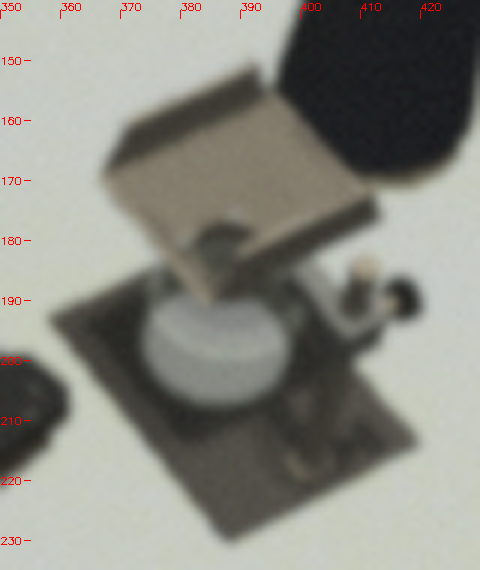

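View pics/wd.png

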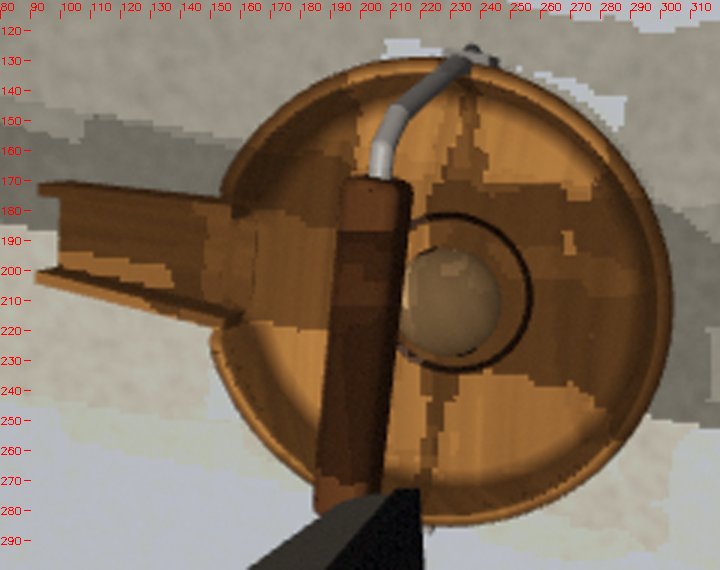

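Run:
```python
from h import *
w=load("wrist0");s=load("side0");c=load("scene0")
P=np.array([onz(w,p,.036)[:2] for p in [(303.5,200),(304,215),(298,235),(285,259),(251,282),(170,258),(152,226),(161,165),(190,140),(215,131),(270,143),(290,166)]])
A=np.c_[2*P,np.ones(len(P))];x=np.linalg.lstsq(A,(P**2).sum(1),rcond=None)[0]
print("rim",x[:2],np.sqrt(x[2]+x[:2]@x[:2]), np.round(np.hypot(*(P-x[:2]).T),4))
for p in [(194.5,172),(215.5,172),(185,276),(207,262)]: print("grip",onz(w,p,.121))
ring=[onz(w,p,.0113) for p in [(257,208),(229,181.5),(229,233)]];print("ring",ring)
print("bead",onz(w,(229.5,210),.0275))
a=onz(w,(93,172),.036);b=onz(w,(92.5,202.5),.036);print("lip",a,b,(a+b)/2)
print("lipfloor",onz(w,(99,186),.0185))
for n,d,ps in [("side",s,[(224,192),(239,219.5),(293.5,200)]),("scene",c,[(358,193),(388,230),(419.5,213)])]:
    for p in ps: print(n,p,onz(d,p,.006))
for p in [(238,182),(269.5,172)]: print("low",onz(s,p,.125))
for p in [(385,191),(367,170)]: print("low sc",onz(c,p,.125))
for p in [(224,154),(256,143)]: print("ch",onz(s,p,.155))
for p in [(392,151),(371,161),(411,173)]: print("ch sc",onz(c,p,.155))
print("jar", onz(s,(251,197),0.003))
print("col",onz(s,(276.5,144),.166),onz(c,(411,184),.166))
```

```text
rim [0.49063275 0.01257818] 0.07353589570972581 [0.074  0.0737 0.0716 0.0724 0.0742 0.0746 0.0742 0.0725 0.0717 0.0734
 0.0759 0.074 ]
grip [0.49001877 0.05305833 0.121     ]
grip [0.50479845 0.05306418 0.121     ]
grip [ 0.4770131  -0.02385892  0.121     ]
grip [ 0.49432324 -0.01287374  0.121     ]
ring [array([0.515674  , 0.01198097, 0.0113    ]), array([0.4885983 , 0.03864635, 0.0113    ]), array([ 0.4857451 , -0.01404918,  0.0113    ])]
bead [0.49134033 0.01231352 0.0275    ]
lip [0.36821534 0.04908795 0.036     ] [0.36373929 0.02065801 0.036     ] [0.36597732 0.03487298 0.036     ]
lipfloor [0.36186419 0.03471815 0.0185    ]
side (224, 192) [0.48780267 0.36535503 0.006     ]
side (239, 219.5) [0.46438307 0.25052524 0.006     ]
side (293.5, 200) [0.62219919 0.21848285 0.006     ]
scene (358, 193) [0.47173072 0.24968752 0.006     ]
scene (388, 230) [0.62965823 0.21843892 0.006     ]
scene (419.5, 213) [0.65121106 0.33482171 0.006     ]
low [0.48475488 0.26105366 0.125     ]
low [0.56892309 0.2416885  0.125     ]
low sc [0.57699849 0.23862371 0.125     ]
low sc [0.48923864 0.25585413 0.125     ]
ch [0.49862389 0.34374023 0.155     ]
ch [0.58812511 0.32844052 0.155     ]
ch sc [0.50334704 0.34003123 0.155     ]
ch sc [0.48967381 0.26748022 0.155     ]
ch sc [0.59529819 0.31871256 0.155     ]
jar [0.53779901 0.30423757 0.003     ]
col [0.62132111 0.28000745 0.166     ] [0.62618236 0.28101752 0.166     ]
```

Each estimate of the dish centre is close to (0.491, 0.013), with the lip at a heading of π−0.17. The funnel mouth is about (0.539, 0.298), yaw −0.198, and the two views agree to about 6 mm. Next I'll check IK, move to an aligned hover and re-measure there.

```bash
cat >> h.py <<'E'
from scipy.spatial.transform import Rotation as Ro
def down(yaw): return (Ro.from_euler('z',yaw)*Ro.from_euler('x',np.pi)).as_rotvec()
E
python3 - <<'E'
from h import *
from workcell import bot
for p,y in [((.491,.013,.21),-.17),((.491,.013,.094),-.17),((.514,.172,.24),-1.768),((.491,.013,.21),-.17+np.pi),((.514,.172,.24),-1.768+np.pi)]:
    q=bot.inverse_kinematics(p,down(y));print(None if q is None else np.round(q,2))
bot.goto((.491,-.02,.2),down(-.17))
bot.hold(.2)
d=bot.read_camera("wrist");np.savez("wrist1.npz",**d);cv2.imwrite("pics/w1.png",d["pixels"])
print(bot.current_clock(),bot.current_ee_pos())
E
```

```text
[-0.22 -0.06  1.83  0.    1.37 -0.05]
[-0.22  0.07  1.94  0.    1.13 -0.05]
[ 0.1   0.06  1.66 -0.    1.43  1.87]
None
[ 0.1   0.06  1.66 -0.    1.43 -1.27]
0.8417 [ 0.49193062 -0.01998443  0.20033359]
```

View pics/w1.png

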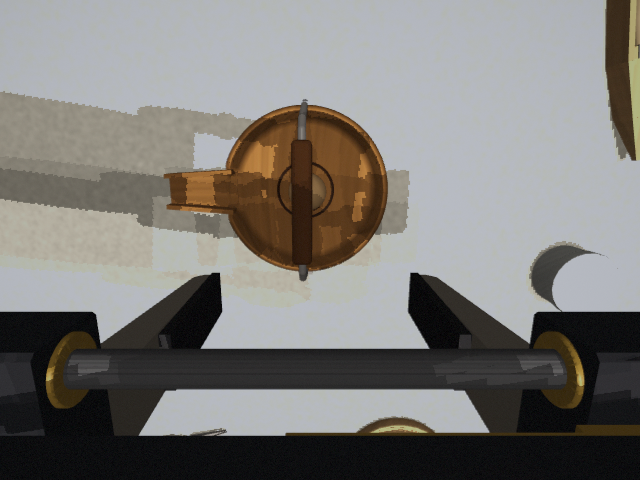

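The dish is aligned in the image. The grip spans columns ~292–312 and rows ~139–266, nearly vertical. The rim centre is at ~(307,188).

Run:
```python
from h import *
w=load("wrist1")
hsv=cv2.cvtColor(w["pixels"],cv2.COLOR_BGR2HSV);g=w["pixels"]
crop(w,270,95,70,190,3,"pics/w1c.png")
m=((hsv[...,0]<20)&(hsv[...,1]>120)&(hsv[...,2]<110)).astype(np.uint8)
for v in range(145,265,15): print(v,np.where(m[v,282:325])[0]+282)
```

```text
145 [291 292 293 294 295 296 297 298 299 300 301 302 303 304 305 306 307 308
 309 310 311 312]
160 [289 290 291 292 293 294 295 296 297 298 299 300 301 302 303 304 305 306
 307 308 309 310 311 312 313 314 315]
175 [282 283 284 289 290 291 292 293 294 295 296 297 298 299 300 301 302 303
 304 305 306 307 308 309 310 311 312 313 314 315 316 317 318 323]
190 [282 283 284 285 286 287 288 289 290 291 292 293 294 295 296 297 298 299
 300 301 302 303 304 305 306 307 308 309 310 311 312 323 324]
205 [282 283 284 285 286 287 288 289 290 291 292 293 294 295 296 297 298 299
 300 301 302 303 304 305 306 307 308 309 310 311 312 313 314 315 316 317
 318 319 320 321 322]
220 [282 283 284 285 286 287 288 289 290 291 292 293 294 295 296 297 298 299
 300 301 302 303 304 305 306 307 308 309 310 311 312 313 314 315 316 317
 318 319 320 321 322 323 324]
235 [282 283 284 285 286 287 288 289 290 291 292 293 294 295 296 297 298 299
 300 301 302 303 304 305 306 307 308 309 310 311 312 313 314 315 316 317
 318 319 320 321]
250 [282 283 284 285 286 287 288 289 290 291 292 293 294 295 296 297 298 299
 300 301 302 303 304 305 306 307 308 309 310 311 312 313 314 315 316 317
 318 319 320 324]
```

View pics/w1c.png

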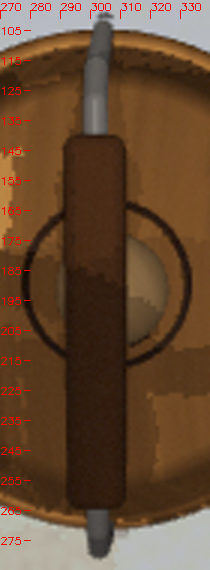

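Run:
```python
from h import *
w=load("wrist1")
a=onz(w,(302,140),.121);b=onz(w,(302,264),.121);print(a,b,(a+b)/2,np.arctan2(-(b-a)[0],(a-b)[1]) , np.linalg.norm(a-b))
l=onz(w,(166,192),.036);print(l)
P=[onz(w,p,.036)[:2] for p in [(387,190),(307,272),(307,105)]];print(P)
```

```text
[0.49677045 0.05448012 0.121     ] [ 0.48186282 -0.0288445   0.121     ] [0.48931664 0.01281781 0.121     ] 0.17703721498727668 0.08464768091668529
[0.36530297 0.03397839 0.036     ]
[array([0.56267825, 0.00210824]), array([ 0.47793284, -0.06227348]), array([0.50391613, 0.08567323])]
```

Run:
```python
from h import *
from workcell import bot
r=down(-.176)
bot.goto((.490,.0125,.17),r)
bot.set_gripper(.4)
bot.line_to((.490,.0125,.0935),r,max_speed=.06)
print(bot.current_ee_pos(),bot.current_contact_force())
bot.set_gripper(.22,5)
bot.set_gripper(0,5); print(bot.current_opening(),bot.current_contact_force())
bot.set_gripper(0,35); bot.hold(.5); print(bot.current_opening(),bot.current_contact_force(),bot.current_ft_torque())
d=bot.read_camera("wrist");np.savez("wrist2.npz",**d);cv2.imwrite("pics/w2.png",d["pixels"])
d=bot.read_camera("side");cv2.imwrite("pics/s2.png",d["pixels"])
print(bot.current_clock(),bot.current_ee_pos())
```

```text
[0.49039251 0.0124184  0.09395961] [-0.01239309 -0.17333049 -0.47057017]
0.15330821376557358 [-2.73852998  0.00422057  1.68741138]
0.15166603762672237 [-4.33195296  0.81049615  3.81854046] [2.46301175e-01 1.00480688e+00 4.39371615e-04]
4.9917 [0.48981044 0.01257321 0.09347658]
```

View pics/w2.png

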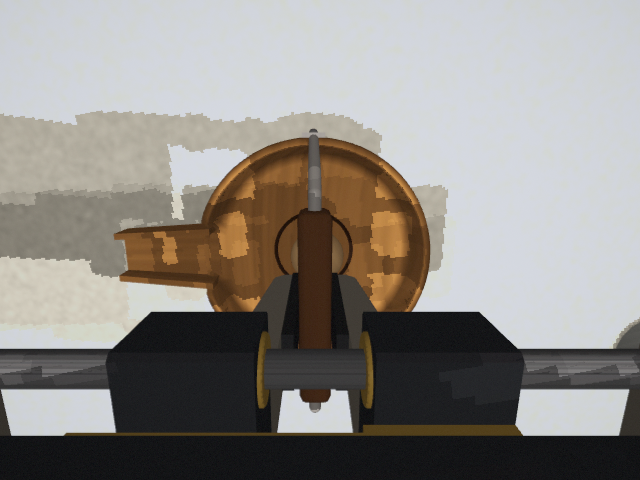

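View pics/s2.png

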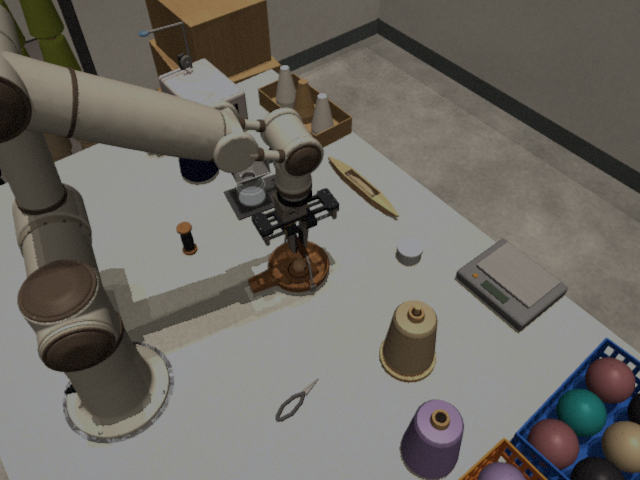

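The grip is held (14 mm opening) and the bead is central under it. I'll lift gently and check.

Run:
```python
from h import *
from workcell import bot
r=down(-.176)
bot.line_to((.490,.0125,.15),r,max_speed=.03)
bot.hold(.3)
d=bot.read_camera("wrist");np.savez("wrist3.npz",**d);cv2.imwrite("pics/w3.png",d["pixels"])
d=bot.read_camera("side");np.savez("side3.npz",**d);crop(d,230,170,120,130,6,"pics/s3.png")
print(bot.current_clock(),bot.current_ee_pos(),bot.current_contact_force(),bot.current_ft_torque(),bot.current_opening())
```

```text
7.425 [0.49002028 0.01248993 0.15000372] [ 0.3150178   0.55915827 -3.16174622] [-0.01093812 -0.00314149  0.03366339] 0.15193405872780089
```

View pics/w3.png

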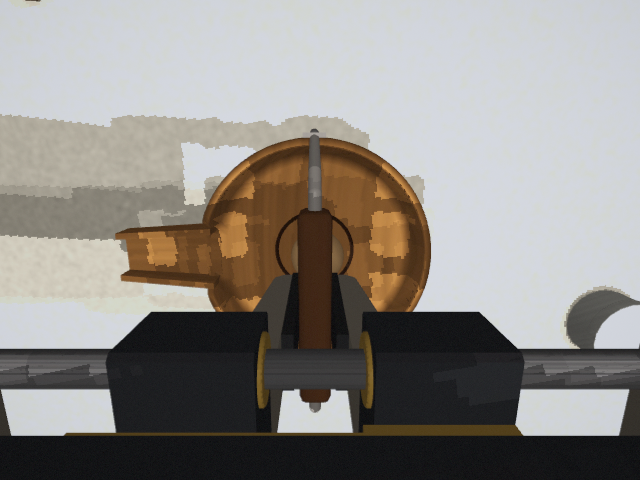

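View pics/s3.png

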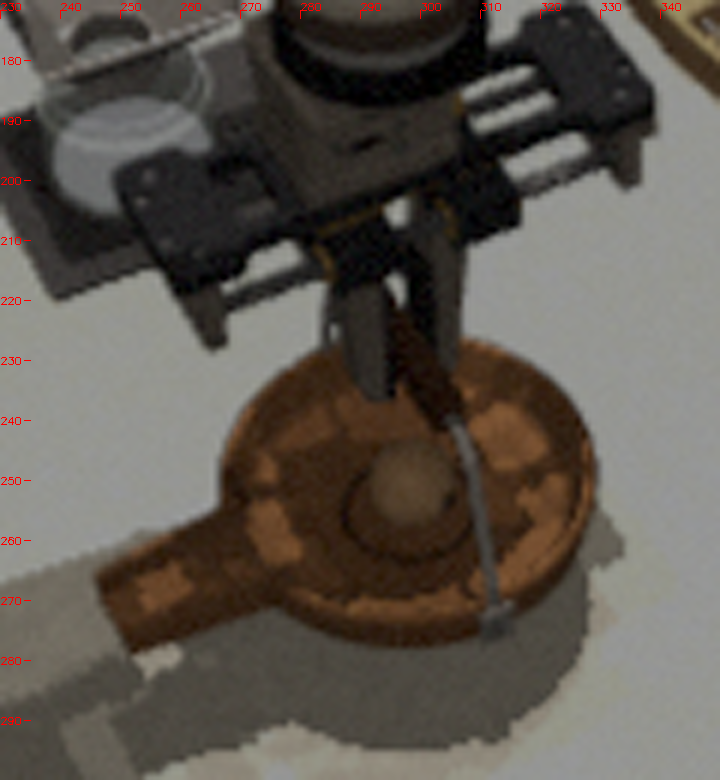

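The dish is rigidly held, hangs level, and the bead is in the ring centre. Next I'll rotate during the rest of the lift, then translate toward the funnel and stop short to check.

Run:
```python
from h import *
from workcell import bot
r=down(-1.769)
bot.line_to((.490,.0125,.245),r,max_speed=.015)
bot.hold(.5)
print(bot.current_clock(),bot.current_ee_pos(),bot.current_contact_force())
d=bot.read_camera("wrist");np.savez("wrist4.npz",**d);cv2.imwrite("pics/w4.png",d["pixels"])
bot.line_to((.504,.112,.245),r,max_speed=.025)
bot.hold(.5)
print(bot.current_clock(),bot.current_ee_pos(),bot.current_contact_force())
for n in["wrist","side","scene"]:
    d=bot.read_camera(n);np.savez(n+"5.npz",**d);cv2.imwrite(f"pics/{n}5.png",d["pixels"])
crop(load("side5"),200,120,140,130,5,"pics/s5.png")
crop(load("scene5"),270,130,150,120,5,"pics/sc5.png")
```

```text
14.4083 [0.48999128 0.0125202  0.2449925 ] [ 0.19852833  0.16417634 -2.15962156]
19.125 [0.50397105 0.11199533 0.24499376] [-0.50491993  1.14169432 -2.73406121]
```

View pics/wrist5.png

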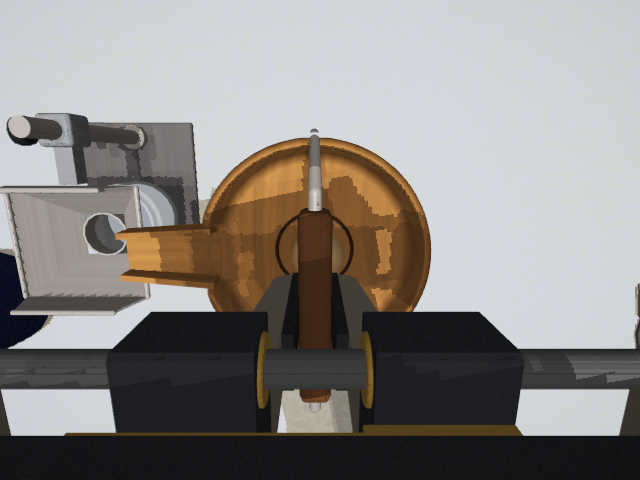

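View pics/s5.png

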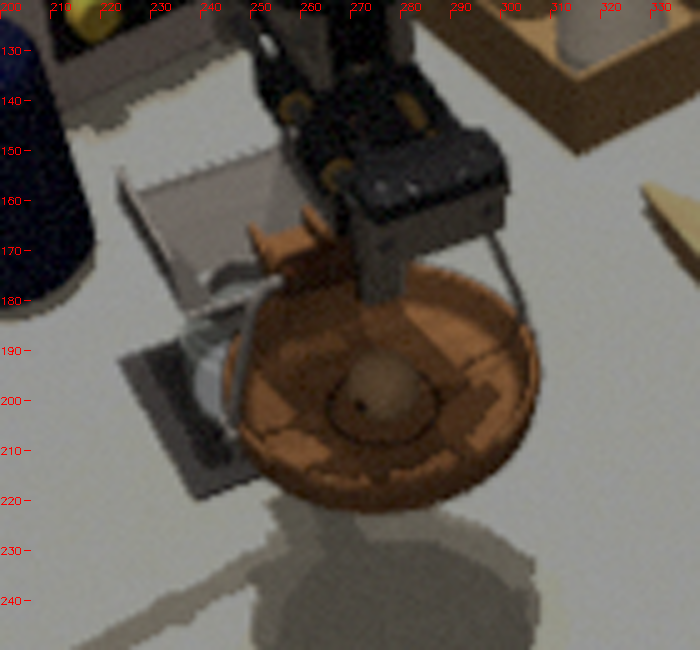

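View pics/sc5.png

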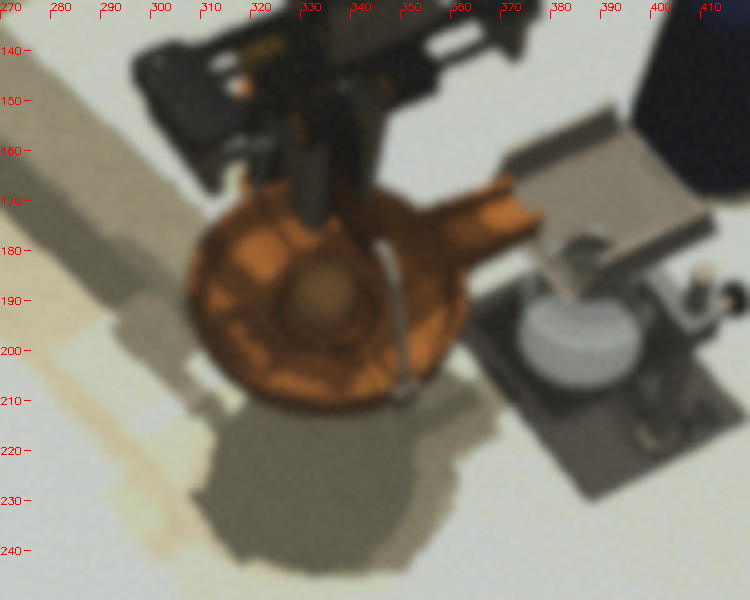

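The wrist view now shows the funnel directly, with cheeks at rows ~187 and ~312 and the throat at ~(105,234). I'll use it to refine the mouth position.

Run:
```python
from h import *
w=load("wrist5"); crop(w,0,160,230,170,3,"pics/w5c.png")
```

```text
(no output)
```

View pics/w5c.png

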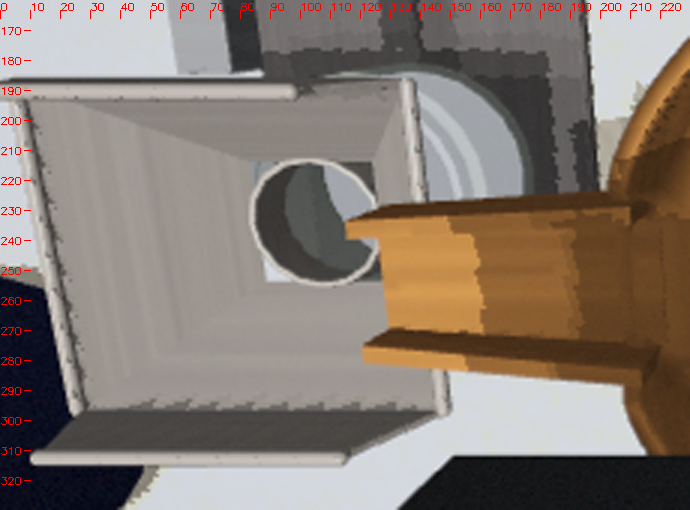

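Run:
```python
from h import *
w=load("wrist5")
c=[onz(w,p,.125)[:2] for p in [(137,189),(148,297),(25,297),(6,194)]]
print(np.round(c,4),"mid",np.mean(c,0))
e=c[1]-c[0];f=c[2]-c[3];print("x ang",np.arctan2(-e[1],-e[0]),np.arctan2(-f[1],-f[0]),np.linalg.norm(e),np.linalg.norm(f))
t=[onz(w,p,.155)[:2] for p in [(98,191),(115,313),(11,313)]];print(np.round(t,4))
d=t[2]-t[1];print("y ang",np.arctan2(d[1],d[0])-np.pi/2)
L=onz(w,(128.5,253),.170);a=onz(w,(115,232),.1875);b=onz(w,(121,277),.1875);print("lip",L,(a+b)/2,"nominal",np.array([.504,.112])+.128*np.array([.197,.98]))
```

```text
[[0.5699 0.2404]
 [0.4815 0.2591]
 [0.5019 0.3606]
 [0.5864 0.3426]] mid [0.53490076 0.3006697 ]
x ang -0.2085720092715395 -0.20949828827010572 0.09029395084250966 0.08638936963698408
[[0.5738 0.2532]
 [0.4829 0.2712]
 [0.4985 0.349 ]]
y ang -0.19787186878830987
lip [0.52873087 0.23777476 0.17      ] [0.53171919 0.23486334 0.1875    ] nominal [0.529216 0.23744 ]
```

The wrist view puts the mouth at (0.535, 0.301), yaw −0.203, within 4 mm of the earlier estimate. Now the final approach.

Run:
```python
from h import *
from workcell import bot
r=down(-1.773)
bot.line_to((.5098,.1727,.242),r,max_speed=.02)
bot.hold(2)
print(bot.current_clock(),bot.current_ee_pos(),bot.current_contact_force(),bot.current_opening(),np.abs(bot.current_joint_vel()).max())
for n in["wrist","side","scene"]:
    d=bot.read_camera(n);np.savez(n+"6.npz",**d)
crop(load("wrist6"),0,120,440,250,1,"pics/w6.png");crop(load("wrist6"),0,160,240,170,3,"pics/w6c.png")
crop(load("side6"),200,120,140,130,5,"pics/s6.png")
crop(load("scene6"),270,130,150,120,5,"pics/sc6.png")
```

```text
24.475 [0.50977538 0.17267841 0.24197565] [ 0.5921709  -0.62048353 -3.26172225] 0.15358689528375252 0.0019212512580315346
```

View pics/w6c.png

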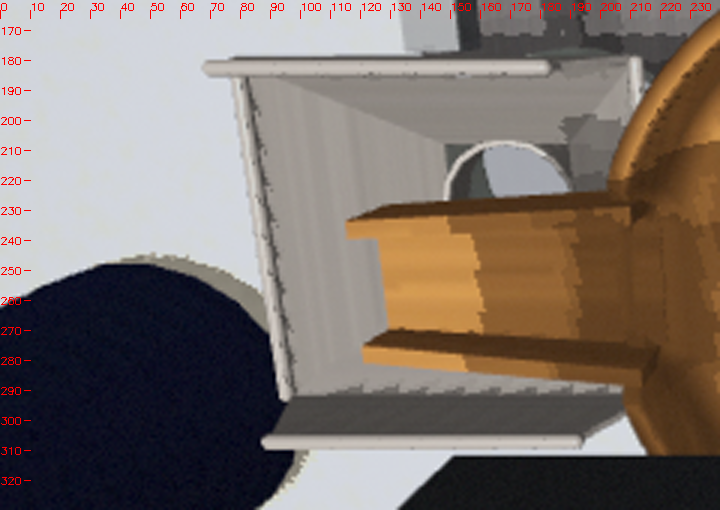

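View pics/s6.png

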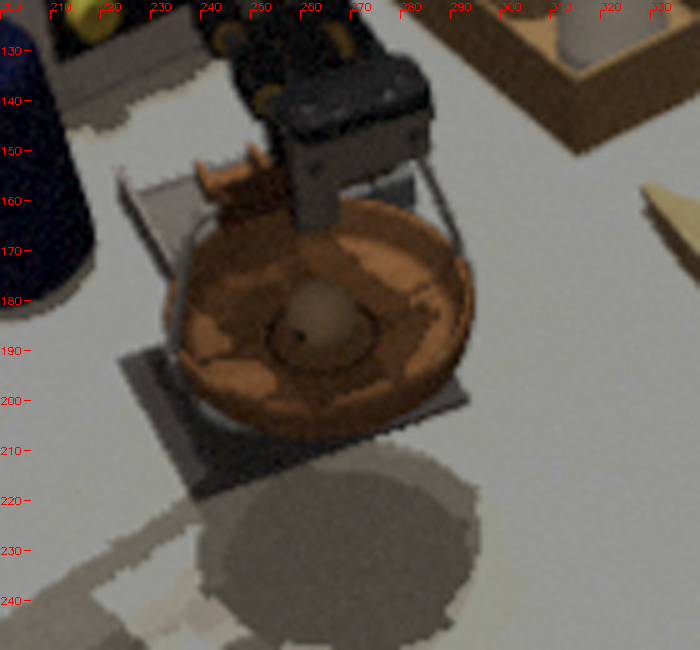

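View pics/sc6.png

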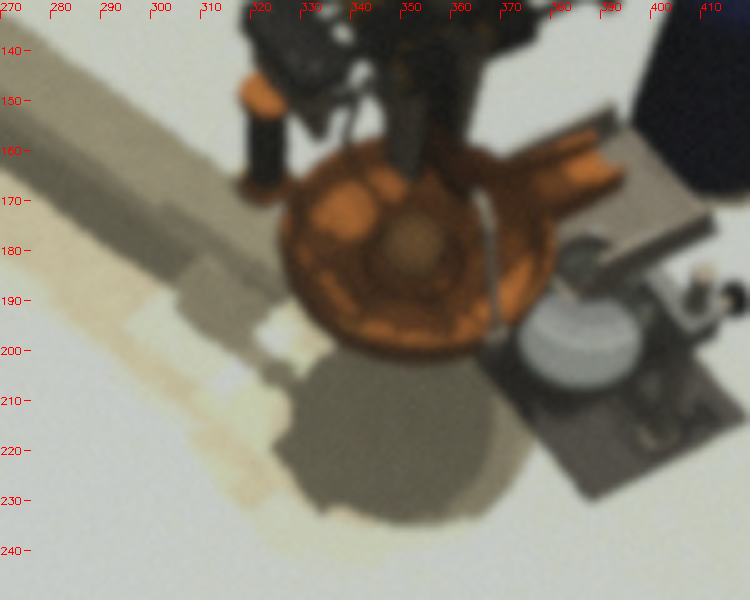

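View pics/w6.png

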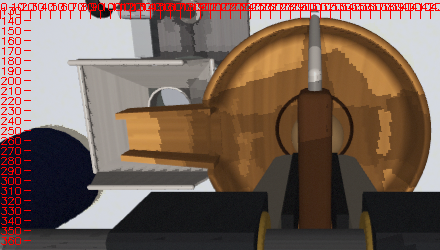

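Run:
```python
from h import *
w=load("wrist6"); yaw=-.203; X=np.array([np.cos(yaw),np.sin(yaw)]);Y=np.array([-X[1],X[0]])
z0=.242-.0935
t=[onz(w,p,.155)[:2] for p in [(68,182.5),(183,182.5),(88,307),(194,307)]]; mt=np.mean(t,0)
f=[onz(w,p,.125)[:2] for p in [(79,186),(95,293)]]; mf=np.mean(f,0)-.05*Y
L=onz(w,(128,254),z0+.0185)[:2]
print("mid cheeks",mt,"mid far",mf,"lip",L)
for m in (mt,mf,[.539,.298]): print("rel",np.round([(L-m)@X,(L-m)@Y],4))
# bead & rim, side/scene
for n,bd,rim in [("side",(264,181.5),None),("scene",(353,178),None)]:
    d=load(n+"6"); print(n,"bead",onz(d,bd,z0+.0275),"pred mid px",proj(d,[.5098,.1727,z0+.0275]),"bead px",bd)
```

```text
mid cheeks [0.53646213 0.30022598] mid far [0.53411326 0.30249328] lip [0.5344208  0.29894161]
rel [-0.0017 -0.0017]
rel [ 0.001  -0.0034]
rel [-0.0047 -0.    ]
side bead [0.51125693 0.17433642 0.176     ] pred mid px [np.float64(263.8814682626833), np.float64(182.1282006574607)] bead px (264, 181.5)
scene bead [0.51172334 0.1724244  0.176     ] pred mid px [np.float64(352.5757304611966), np.float64(177.5376836838857)] bead px (353, 178)
```

The lip is within about 5 mm of the mouth's middle, roughly 42 mm above the low edges. The bead is within about 2 mm of centre and everything is still, so I'll hand it in.

Run:
```python
from workcell import bot
bot.hold(1); bot.job_done(); print(bot.current_clock())
```

```text
the job is handed in; nothing more can be done
the job is handed in; nothing more can be done
```

I gripped the dish by its handle with 35 N and lifted it. I turned it about 1.6 rad as it rose, brought the lip in through the funnel's nearer open side, and handed the job in at about 25.5 s with the dish still held in the air.

**Last checks before handing in:**
- **Lip position:** the tip was within about 5 mm across and 4 mm along of the mouth's middle. From the arm's height it was about 42 mm above the low edges.
- **Lip direction:** it was set to my best estimate of the funnel's y line. The funnel yaw estimates mostly fell between -0.19 and -0.21 rad, and the coarsest edges read -0.17 and -0.23.
- **Bead:** it sat within about 2 mm of the dish's middle in both the side and scene views.
- **Stillness and contact:** the arm was still. The wrist carried only about the dish's weight, so there was no sign of touching the funnel.

**What disagreed or was not measured:**
- The camera views of the funnel differed by 4 to 7 mm. I relied on the wrist view, which showed the lip and the mouth together.
- I judged tilt only by eye: the dish kept the same attitude in the gripper throughout.
- I did not measure the other objects again at the end. Those visible in the last pictures looked undisturbed.
- The hand-in reported no verdict.

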